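# Set test bars to dry and hold the blower shutter half open

### The job

Lay the long clay bar and the short clay bar flat in the two empty compartments of the wooden drying tray, each in the one shaped for it, setting them down gently without dropping them. Then take the handle of the sprung steel shutter on top of the grey blower, slide it to half its travel and hold it there: finish while still holding it, since it springs shut when let go. Leave everything else where it is.

Things in the scene. Friction and masses are not known exactly. Their poses are not given: they have to be found in the camera images.
- tray: fixed shallow light-wood tray, 152 (x) x 147 (y) mm; floor 4 mm thick, all walls 5 mm thick with their tops 10 mm above the table; three compartments: the long one along its x on the +y side, the short one crosswise and the one holding a clay disc on the -y side; origin at the centre of its underside, z up
- long_bay (a point): centre of the floor (4 mm above the table) of the tray's long compartment, inside 142 mm along the tray's x and 40 mm along the tray's y; axes as the tray's
- short_bay (a point): centre of the floor (4 mm above the table) of the tray's short compartment, inside 52 mm along the tray's x and 92 mm along the tray's y, so the short bar lies crosswise to the long one; axes as the tray's
- long_bar: loose long bar of stiff grey-brown clay, 130 x 28 x 20 mm (x, y, z), about 0.14 kg, lying flat on the table; origin at the centre of its underside; x along its length; either end may go either way
- short_bar: loose short bar of the same clay, 80 x 40 x 20 mm (x, y, z), about 0.12 kg, lying flat on the table; origin at the centre of its underside; x along its length; either end may go either way
- blower: fixed grey drying blower, 200 (x) x 150 (y) mm, flat top 106 mm above the table with two low rails along its x (tops at 116 mm) and the shutter between them; origin at the centre of its underside; the shutter opens along its +x
- shutter (a joint): how far the steel shutter on top of the blower is slid open, in m: 0 shut, 0.06 fully open against its stop, 0.03 half travel. It slides along the blower's +x. A spring pushes it shut: 3.2 N when shut, 8 N at half, 12.8 N fully open; it shuts by itself when let go. Black marks on the rails show the handle's middle when shut, at half (the longer mark, at the middle of the blower) and fully open
- handle_top (a point): middle of the top edge of the shutter's handle, 150 mm above the table; the handle is an upright steel plate 12 mm thick (along the blower's x), 36 mm wide (along the blower's y), rising 38 mm from the shutter plate (plate top at 112 mm above the table); moves with the shutter; when shut it is 30 mm to the -x side of the blower's middle; axes as the blower's
- disc: bystander: clay disc, 42 mm across, 10 mm high, lying in the tray's third compartment; origin at the centre of its underside
- bowl: bystander: white bowl, 116 mm across, 55 mm high; origin at the centre of its underside
- brush: bystander: brush 170 mm long lying on the table; x along it
- spatula: bystander: spatula 200 mm long lying on the table; x along it
- rib: bystander: flat wooden potter's rib, 90 x 42 x 6 mm; origin at the centre of its underside
- jar: bystander: blue jar, 64 mm across, 85 mm high; origin at the centre of its underside
- clay_box: bystander: open box built of clay slabs, 200 x 160 x 65 mm; origin at the centre of its underside
- prop: bystander: upright round terracotta kiln prop, 38 mm across, 50 mm high; origin at the centre of its underside

How it is judged (in metres and radians):
On the way, in this order (a step that is already met when the one before it is completed fails the run):
1. both bars lie flat in their compartments, let go, the shutter still shut (horizontal distance between long_bar and long_bay below 0.012 m and z of long_bar in the frame of long_bay between -0.003 and 0.003 m and angle between the x axis of long_bar and the x axis of tray, either way round below 0.15 rad and angle between the z axis of each of long_bar, short_bar and the z axis of tray, either way round below 0.08 rad and linear speed of each of long_bar, short_bar below 0.03 m/s and contact force between the fingers and long_bar below 0.1 N and horizontal distance between short_bar and short_bay below 0.012 m and z of short_bar in the frame of short_bay between -0.003 and 0.003 m and angle between the x axis of short_bar and the y axis of tray, either way round below 0.15 rad and contact force between the fingers and short_bar below 0.1 N and value of joint shutter below 0.006 m), for 0.2 s.
2. the shutter is held by the gripper at half travel (value of joint shutter between 0.025 and 0.035 m and contact force between the fingers and shutter above 1.5 N), for 0.3 s.
At the end, for the whole second after the job is handed in: Both bars lie flat and still on the floor of their own compartments (12 mm from the middle, 0.15 rad), untouched by the fingers; the fingers hold the shutter still between 25 and 35 mm open (of 60 mm), with more than 1.5 N, through the last second (all of step 2 and horizontal distance between long_bar and long_bay below 0.012 m and z of long_bar in the frame of long_bay between -0.003 and 0.003 m and angle between the x axis of long_bar and the x axis of tray, either way round below 0.15 rad and angle between the z axis of each of long_bar, short_bar and the z axis of tray, either way round below 0.08 rad and linear speed of each of long_bar, short_bar below 0.03 m/s and contact force between the fingers and long_bar below 0.1 N and horizontal distance between short_bar and short_bay below 0.012 m and z of short_bar in the frame of short_bay between -0.003 and 0.003 m and angle between the x axis of short_bar and the y axis of tray, either way round below 0.15 rad and contact force between the fingers and short_bar below 0.1 N and velocity of joint shutter between -0.01 and 0.01 m/s); the arm keeps its last pose, push and grip.
It fails at once if the clay disc in the tray is moved by more than 20 mm, or another bystander by more than 30 mm (distance of disc from where it was at the start of the episode above 0.02 m or distance of any of bowl, brush, spatula, rib, jar, clay_box, prop from where it was at the start of the episode above 0.03 m).
It fails at once if a bar is dropped or thrown down (faster than 0.6 m/s close to the table) ((height (world z) of long_bar below 0.022 m and linear speed of long_bar above 0.6 m/s) or (height (world z) of short_bar below 0.022 m and linear speed of short_bar above 0.6 m/s)).
It also fails if it takes over 72 s, if anything falls off the work surface, if the arm or the gripper's body presses on something with over 40 N, if the wrist force passes 120 N, or if a joint passes its speed limit or range.

### The arm

A 6-joint arm with a two-finger parallel gripper is mounted at the origin on the work surface. World frame = base frame: x ahead of the robot, y to its left, z up, the work surface at z = 0. Lengths are in mm, angles in rad, forces in N, time in s.
With the tool pointing down it reaches from about 350 to 725 mm from the base axis. Payload 4.3 kg.
Tool frame: the origin (TCP) lies at the very end of the fingers, on their centre line; the grasp point (between the pads) lies 19 mm behind it; x points along the fingers, z is the direction in which the jaws open and shut, and the axes are right-handed (so a half turn about x gives the same grasp; the last joint's range is limited). The gripper opens to 85 mm and grips with 20 to 120 N. Pads are 22 mm wide; open, the fingers measure 114 mm over their backs; the gripper's body (76 mm by 85 mm) begins 54 mm behind the grasp point. The pads swing forward as they close: fully open they stand 13 mm farther back than shut.
Start: joints at [1.109, 0.377, 0.081, 1.274, 0, 1.46], TCP at [198.147, 539.819, 231.329] pointing down, gripper open.
Joint ranges: [-2.72, 2.72], [-0.84, 1.66], [-1.02, 1.22], [-1.77, 2.12], [-1.37, 1.28], [-3.14, 3.14]. Speed limits (rad/s): [2.57, 2.57, 3.14, 3.14, 3.14, 3.14].

### API

Orientations are given as [roll, pitch, yaw] about the fixed x, y, z axes, in that order (R = Rz(yaw) Ry(pitch) Rx(roll)).
In Python, from station import * gives the robot as it stands.
- The arm moves only by the tool step_arm, never from a script. Its argument "plan" is one flat list of numbers, 5 for each row, row after row: the closure, from -1 (fully open) to 1 (shut), so that 0 is half open, then the shift along the tool's x, y, z in mm, then the turn about the tool's x in rad. In form: [claw, x, y, z, turn, claw, x, y, z, turn, ...]. A call has 1 to 10 rows; each row is the pose to reach, as a shift and turn from the pose commanded when the call began, along the tool's axes at that moment; what a row does not reach only later rows make up. A row lasts 1/12 s, in which the tool goes at most 41.7 mm and 7.16 degrees, less where a joint would pass 70% of its speed; a pose out of reach is approached as far as the arm can. A call with a gripper value outside its range is refused whole. The fingers move at their own pace and stop on an object; the grip force is fixed at half the most. Time passes only in rows, so rows that repeat a pose let the fingers close. It gives the time, the measured TCP pose, the force and the opening at its end, in the units of the state.
- get_obs(): the state, without advancing time (a new reading comes with each control period).
- snapshot(name): name is "side" or "top"; returns the picture (420x560x3 uint8, red, green, blue); there is no depth.
- get_calibration(name): a dict with "fx", "fy", "cx", "cy" (pixels), "D" ([k1, k2, p1, p2, k3] as OpenCV has them; the pictures are not rectified), "eye" and "rotation" of the camera in the world. Camera axes: x right, y up, looking along -z (the intrinsics and any distortion apply to the point x, -y, -z); pixel columns grow to the right and rows downward; lengths in mm; the calibration is good to about 2 mm. A picture is of the moment at which its call begins. get_calibration takes no time and is no camera call.
- finish_job(): hands the job in, once; it reports no verdict.
The state is a dict: "clock": time; "qpos": joint angles; "qvel": joint speeds; "joint_torque": joint torques, N m; "eef_pos": TCP position; "ee_rot": TCP orientation; "ft_force": force on the tool from outside, world axes, zero at the start; "torque": the same for the moment, N m; "gripper_width": finger opening in mm.
Only numpy, scipy, OpenCV 4.12 (cv2) and the standard library are available. Lean on these libraries where they do the work, as an engineer would, in place of code of your own. Each camera call takes 0.05 s, during which the arm holds its last target. There are 200 camera calls.

## Working session

There is one attempt and no reset: what is moved stays moved. The work goes in short steps, Python scripts to look and compute and a tool call to move; the robot and the scene stay as the last step left them, time stands still between calls to the robot, and variables do not carry over. Pictures are saved under pics/ and viewed, about 8 in all and at most 12, crops included, and the job is handed in when it is done.

Besides the shell and the picture viewer there is one more tool, called after "Call:" as a command line: name --argument value ..., lists and objects as JSON in quotes. step_arm: Moves the arm, as the interface text tells. Its arguments: {"type":"object","properties":{"plan":{"type":"array","items":{"type":"number"}}},"required":["plan"]}

```bash
mkdir -p pics; python3 - <<'E'
from station import *
import cv2
for n in("top","side"):
    cv2.imwrite(f"pics/{n}0.png",snapshot(n)[:,:,::-1]); print(get_calibration(n))
print(get_obs())
E
```

```text
{'fx': 400.30320564917895, 'fy': 400.30320564917895, 'cx': 272.71125569448793, 'cy': 211.91637048722282, 'D': array([-0.08066597,  0.        ,  0.        ,  0.        ,  0.        ]), 'eye': array([ 468.66878547, -108.63236013, 1270.80089183]), 'rotation': array([ 0.09276229,  0.02186669, -1.56488254])}
{'fx': 477.4795616716055, 'fy': 477.4795616716055, 'cx': 274.41689871262406, 'cy': 208.73927299147215, 'D': array([-0.14318988,  0.        ,  0.        ,  0.        ,  0.        ]), 'eye': array([  43.16401027, -750.34176482,  965.14055333]), 'rotation': array([ 0.77984882,  0.00649367, -0.69259333])}
{'clock': 0.1, 'qpos': array([1.10869119e+00, 3.77979921e-01, 7.97719560e-02, 1.27443492e+00,
       2.23000082e-05, 1.46049718e+00]), 'qvel': array([-0.00077918, -0.001389  ,  0.00158667, -0.00032873,  0.00124732,
       -0.00145926]), 'joint_torque': array([ 1.06808213e-03, -4.64693713e+01,  2.70581996e+01,  1.19905875e-02,
       -1.28659813e-04, -2.89946217e-05]), 'eef_pos': array([197.86063668, 539.24878171, 230.46491767]), 'ee_rot': array([ 3.01921759,  1.56894963, -2.04497741]), 'ft_force': array([ 0.40897532,  0.88329395, -0.3654106 ]), 'torque': array([-0.00369465, -0.00319913, -0.0429443 ]), 'gripper_width': 85.78396395721236}
```

View pics/top0.png

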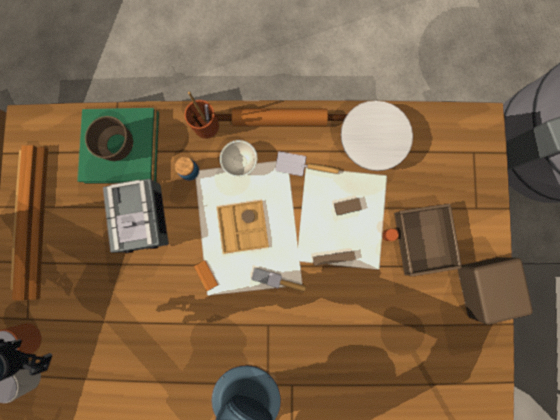

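View pics/side0.png

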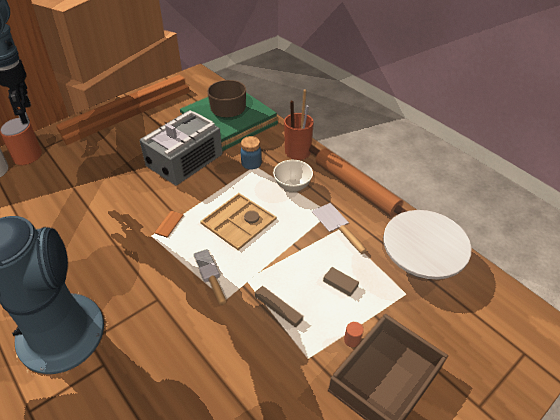

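The top view has the bars at (349,206) short and (337,257) long. The tray is at (245,227), with the disc at (250,216), and the blower is at (133,215). I'll enlarge these regions and measure the bars with masks.

```bash
cat > h.py <<'E'
from station import *
import cv2, numpy as np
from scipy.spatial.transform import Rotation as R
def cam(n):
    c=get_calibration(n); K=np.array([[c["fx"],0,c["cx"]],[0,c["fy"],c["cy"]],[0,0,1]])
    return K,c["D"],c["eye"],R.from_euler("xyz",c["rotation"]).as_matrix()
def cast(n,px,z):
    K,D,e,M=cam(n); u=cv2.undistortPoints(np.float64(px).reshape(-1,1,2),K,D)[:,0]
    d=np.c_[u[:,0],-u[:,1],-np.ones(len(u))]@M.T
    return e+d*((z-e[2])/d[:,2])[:,None]
def proj(n,P):
    K,D,e,M=cam(n); p=(np.float64(P).reshape(-1,3)-e)@M; p=p*[1,-1,-1]
    return cv2.projectPoints(p,np.zeros(3),np.zeros(3),K,D)[0][:,0]
E
python3 - <<'E'
from h import *
im=cv2.imread("pics/top0.png")
a=cv2.resize(im[190:265,205:290],None,fx=4.7,fy=4.7,interpolation=2)
b=cv2.resize(im[175:260,95:170],None,fx=4.7,fy=4.7,interpolation=2)
o=np.zeros((400,a.shape[1]+b.shape[1],3),np.uint8);o[:a.shape[0],:a.shape[1]]=a;o[:b.shape[0],a.shape[1]:]=b[:400]
cv2.imwrite("pics/crop0.png",o)
hsv=cv2.cvtColor(im,cv2.COLOR_BGR2HSV)
for nm,(x0,x1,y0,y1) in dict(short=(325,375,190,225),long=(305,370,235,275)).items():
    m=(hsv[y0:y1,x0:x1,2]<140).astype(np.uint8)
    k,l,s,c=cv2.connectedComponentsWithStats(m); i=1+s[1:,4].argmax()
    cnt=cv2.findContours((l==i).astype(np.uint8),0,1)[0][0][:,0]+[x0,y0]
    P=cast("top",cnt,20)[:,:2].astype(np.float32); print(nm,s[i],cv2.minAreaRect(P))
print("tray",cast("top",[[218,204],[265,200],[271,248],[222,253]],10).round())
E
```

```text
short [  9   8  27  17 302] ((603.445068359375, -314.83612060546875), (37.82658386230469, 79.68325805664062), 13.444318771362305)
long [  0  16  65  24 892] ((428.0942077636719, -280.9361572265625), (71.11263275146484, 198.6352081298828), 0.18333452939987183)
tray [[610.  94.  10.]
 [624. -56.  10.]
 [472. -76.  10.]
 [455.  79.  10.]]
```

View pics/crop0.png

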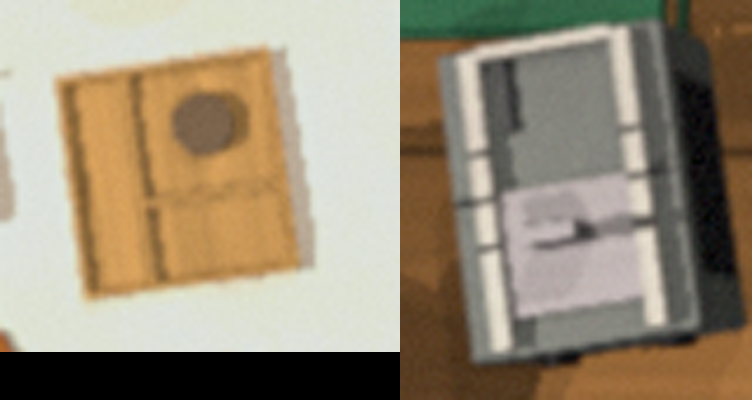

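The crop shows the tray with the long bay on the left (+y), the disc at upper right and the empty short bay at lower right. On the blower, the half-travel marks are at about (111,218) and (148,212), and the handle is at the lower (shut) mark. Next I'll measure these precisely.

```bash
python3 - <<'E'
from h import *
im=cv2.imread("pics/top0.png"); hsv=cv2.cvtColor(im,cv2.COLOR_BGR2HSV)
print("longpx",hsv[257,337],"wood",hsv[270,305],"paper",hsv[235,337],"tray",hsv[225,230])
def rect(x0,x1,y0,y1,f,z):
    m=f(hsv[y0:y1,x0:x1]).astype(np.uint8); k,l,s,c=cv2.connectedComponentsWithStats(m); i=1+s[1:,4].argmax()
    cnt=cv2.findContours((l==i).astype(np.uint8),0,1)[0][0][:,0]+[x0,y0]
    P=cast("top",cnt,z)[:,:2].astype(np.float32); r=cv2.minAreaRect(P); b=cv2.boxPoints(r)
    e=b[1]-b[0],b[2]-b[1]; e=max(e,key=np.linalg.norm); print(s[i],np.round(r[0],1),np.round(r[1],1),"long axis deg",np.degrees(np.arctan2(e[1],e[0])).round(1))
for t in(100,120,140):
  print(t);rect(310,365,240,272,lambda h:(h[...,2]<t)&(h[...,1]<140),20); rect(325,375,190,225,lambda h:h[...,2]<t,20)
rect(210,282,192,262,lambda h:h[...,1]>90,10)
m=cast("top",[[111,218.2],[148.2,212.4]],116); d=m[0]-m[1]; print("blower",m.round(1),m.mean(0).round(1),"y axis deg",np.degrees(np.arctan2(d[1],d[0])))
o=get_obs(); M=R.from_euler("xyz",o["ee_rot"]).as_matrix(); print(M.round(3))
E
```

```text
longpx [ 14  92 127] wood [ 15 160 156] paper [ 40  17 227] tray [ 17 145 211]
100
[ 6 21 24  5 40] [ 427.7 -251.3] [ 8.1 72.5] long axis deg -80.4Traceback (most recent call last):
  File "<stdin>", line 10, in <module>
  File "<stdin>", line 5, in rect
ValueError: attempt to get argmax of an empty sequence
```

```bash
python3 - <<'E'
from h import *
im=cv2.imread("pics/top0.png"); hsv=cv2.cvtColor(im,cv2.COLOR_BGR2HSV)
def rect(x0,x1,y0,y1,f,z):
    m=f(hsv[y0:y1,x0:x1]).astype(np.uint8); k,l,s,c=cv2.connectedComponentsWithStats(m); i=1+s[1:,4].argmax()
    cnt=cv2.findContours((l==i).astype(np.uint8),0,1)[0][0][:,0]+[x0,y0]
    P=cast("top",cnt,z)[:,:2].astype(np.float32); r=cv2.minAreaRect(P); b=cv2.boxPoints(r)
    e=b[1]-b[0],b[2]-b[1]; e=max(e,key=np.linalg.norm); print(s[i],np.round(r[0],1),np.round(r[1],1),"long axis deg",np.degrees(np.arctan2(e[1],e[0])).round(1))
for t in(130,150):
  print(t);rect(310,365,240,272,lambda h:(h[...,2]<t)&(h[...,1]<140),20);rect(310,365,240,272,lambda h:(h[...,2]<t)&(h[...,2]>105)&(h[...,1]<125),20); rect(325,375,190,225,lambda h:h[...,2]<t,20)
rect(210,282,192,262,lambda h:h[...,1]>90,10)
m=cast("top",[[111,218.2],[148.2,212.4]],116); d=m[0]-m[1]; print("blower",m.round(1),m.mean(0).round(1),"y axis deg",np.degrees(np.arctan2(d[1],d[0])))
o=get_obs(); M=R.from_euler("xyz",o["ee_rot"]).as_matrix(); print(M.round(3))
a=cv2.resize(im[180:290,255:385],None,fx=5,fy=5,interpolation=2); cv2.imwrite("pics/crop1.png",a)
E
```

```text
130
[  3  12  44  16 399] [ 437.4 -273.2] [ 46.4 133.4] long axis deg -89.9
[  4  12  41  13 285] [ 443.1 -271. ] [ 27.6 126.4] long axis deg -83.5
[ 10   9  26  16 283] [ 603.  -314.9] [35.8 78.1] long axis deg -76.5
150
[  2  11  53  18 452] [ 441.  -285.5] [162.   51.4] long axis deg 86.3
[  3  11  43  14 317] [ 442.7 -271.1] [ 28.4 131.5] long axis deg -82.7
[  9   8  28  17 321] [ 604.  -315.1] [38.9 81.9] long axis deg -76.7
[   7    8   52   54 2192] [539.4  15.5] [150.5 146.1] long axis deg 8.6
blower [[555.4 395.9 116. ]
 [573.1 283.5 116. ]] [564.3 339.7 116. ] y axis deg 98.94306416548822
[[-0.001 -0.939  0.345]
 [-0.002  0.345  0.939]
 [-1.     0.    -0.002]]
```

View pics/crop1.png

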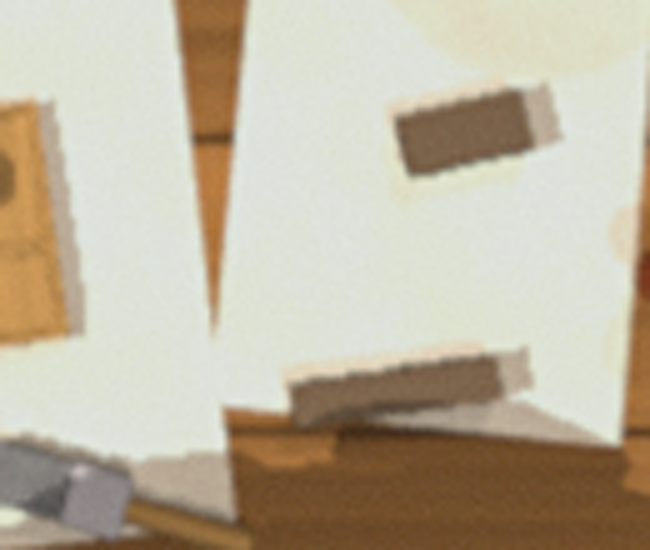

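```bash
cat >> h.py <<'E'
def go(*W):
    """print tool-frame shift and turn to each waypoint (x,y,z,psi_deg of jaw axis) from the current pose"""
    o=get_obs(); M=R.from_euler("xyz",o["ee_rot"]).as_matrix(); p=o["eef_pos"]; ps=np.degrees(np.arctan2(M[1,2],M[0,2]))
    print("t",round(o["clock"],2),"tcp",p.round(1),"psi",ps.round(2),"downerr",M[:2,0].round(3),"F",o["ft_force"].round(1),"w",round(o["gripper_width"],1),"q",o["qpos"].round(2))
    for w in W: d=np.array(w[:3])-p; print(w,"shift",(M.T@d).round(1),"turn",np.radians(ps-w[3]).round(3),"dist",np.linalg.norm(d).round())
E
python3 -c "
from h import *
go((430,210,230,7.5),(480,130,230,7.5))"
```

```text
t 0.1 tcp [197.9 539.2 230.5] psi 69.84 downerr [-0.001 -0.002] F [ 0.4  0.9 -0.4] w 85.8 q [1.11 0.38 0.08 1.27 0.   1.46]
(430, 210, 230, 7.5) shift [   0.8 -331.4 -229.1] turn 1.088 dist 403.0
(480, 130, 230, 7.5) shift [   0.9 -405.9 -287. ] turn 1.088 dist 497.0
```

Call:
step_arm --plan '[-1,0,-331,-229,1.088,-1,0,-331,-229,1.088,-1,0,-331,-229,1.088,-1,0,-331,-229,1.088,-1,0,-331,-229,1.088,-1,0,-331,-229,1.088,-1,0,-331,-229,1.088,-1,0,-331,-229,1.088,-1,0,-331,-229,1.088,-1,0,-331,-229,1.088]'

```text
clock: 0.93
eef_pos: [431.3, 207.7, 231.0]
ee_rot: [-1.57, 1.57, -1.445]
ft_force: [-0.7, 0.3, 0.2]
gripper_width: 85.2
```

```bash
python3 -c "
from h import *
go((470,-160,200,7.5),(442,-271,130,7.5))"
```

```text
t 0.93 tcp [431.3 207.7 231. ] psi 7.19 downerr [ 0.    -0.001] F [-0.7  0.3  0.2] w 85.2 q [ 0.32  0.18 -0.18  1.2  -0.    1.76]
(470, -160, 200, 7.5) shift [  31.4 -369.6   -7.6] turn -0.005 dist 371.0
(442, -271, 130, 7.5) shift [ 101.5 -476.2  -49.3] turn -0.005 dist 489.0
```

Call:
step_arm --plan '[-1,31,-370,-8,-0.005,-1,31,-370,-8,-0.005,-1,31,-370,-8,-0.005,-1,31,-370,-8,-0.005,-1,31,-370,-8,-0.005,-1,31,-370,-8,-0.005,-1,31,-370,-8,-0.005,-1,31,-370,-8,-0.005,-1,31,-370,-8,-0.005,-1,31,-370,-8,-0.005]'

```text
clock: 1.77
eef_pos: [470.7, -163.3, 199.3]
ee_rot: [-1.763, 1.568, -1.634]
ft_force: [-0.0, 0.9, -0.3]
gripper_width: 85.0
```

```bash
python3 -c "
from h import *
go((442,-271,110,7.5),(442,-271,8,7.5))"
```

```text
t 1.77 tcp [ 470.7 -163.3  199.3] psi 7.37 downerr [-0.    -0.003] F [-0.   0.9 -0.3] w 85.0 q [-0.46  0.23 -0.2   1.13 -0.    0.98]
(442, -271, 110, 7.5) shift [  89.6 -102.9  -42.2] turn -0.002 dist 143.0
(442, -271, 8, 7.5) shift [ 191.6 -102.6  -42.2] turn -0.002 dist 221.0
```

Call:
step_arm --plan '[-1,0,-40,-16,0,-1,45,-103,-42,0,-1,120,-103,-42,0,-1,140,-103,-42,0,-1,140,-103,-42,0,-1,140,-103,-42,0]'

```text
clock: 2.27
eef_pos: [437.2, -262.1, 53.3]
ee_rot: [2.38, 1.558, 2.513]
ft_force: [-1.8, 1.3, -0.9]
gripper_width: 85.5
```

```bash
python3 - <<'E'
from h import *
go((442,-271,8,7.5))
im=snapshot("side")[:,:,::-1].copy()
p=get_obs()["eef_pos"]; print(proj("side",[p,[442,-271,20]]))
cv2.imwrite("pics/s1.png",cv2.resize(im[240:350,210:340],None,fx=5,fy=5,interpolation=2))
E
```

```text
t 2.27 tcp [ 437.2 -262.1   53.3] psi 7.67 downerr [-0.011  0.008] F [-1.8  1.3 -0.9] w 85.5 q [-0.66  0.39 -0.39  0.8  -0.    0.77]
(442, -271, 8, 7.5) shift [45.1 -9.8  4. ] turn 0.003 dist 46.0
[[273.88191565 292.67619705]
 [277.41051594 303.31337328]]
```

View pics/s1.png

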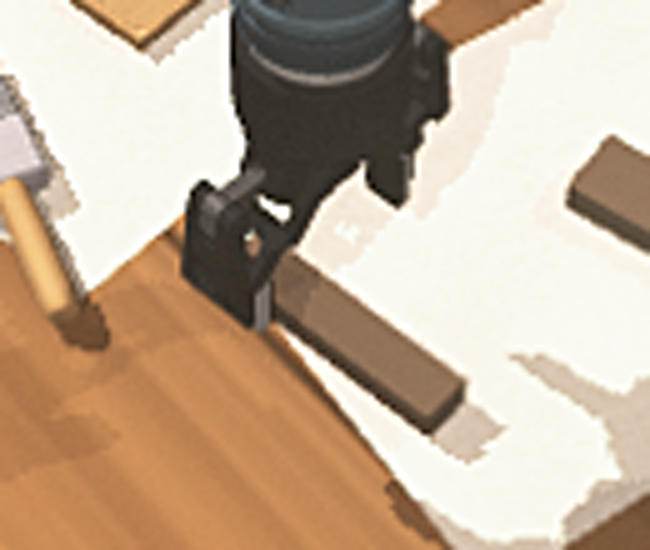

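Call:
step_arm --plan '[-0.3,15,-10,4,0,-0.3,30,-10,4,0,-0.3,40,-10,4,0,-0.3,45,-10,4,0,-0.3,45,-10,4,0,-0.3,45,-10,4,0]'

```text
clock: 2.82
eef_pos: [448.5, -273.9, 16.2]
ee_rot: [-0.472, 1.57, -0.336]
ft_force: [-0.6, 0.3, -0.1]
gripper_width: 55.3
```

```bash
python3 -c "
from h import *
go((442,-271,7,7.5))"
```

```text
t 2.82 tcp [ 448.5 -273.9   16.2] psi 7.84 downerr [ 0.001 -0.   ] F [-0.6  0.3 -0.1] w 55.3 q [-0.67  0.45 -0.41  0.71  0.    0.76]
(442, -271, 7, 7.5) shift [ 9.2  3.7 -6.1] turn 0.006 dist 12.0
```

Call:
step_arm --plan '[-0.3,5,4,-6,0,-0.3,9,4,-6,0,-0.3,9,4,-6,0,0.2,9,4,-6,0,0.6,9,4,-6,0,1,9,4,-6,0,1,9,4,-6,0,1,9,4,-6,0,1,9,4,-6,0,1,9,4,-6,0]'

```text
clock: 3.65
eef_pos: [442.3, -271.5, 7.0]
ee_rot: [-0.613, 1.569, -0.477]
ft_force: [-1.4, 0.9, 6.2]
gripper_width: 26.3
```

```bash
python3 -c "
from h import *
go((442,-271,40,7.5),(532,63.5,45,98.6))"
```

```text
t 3.65 tcp [ 442.3 -271.5    7. ] psi 7.8 downerr [ 0.001 -0.001] F [-1.4  0.9  6.2] w 26.3 q [-0.67  0.45 -0.44  0.68  0.    0.76]
(442, -271, 40, 7.5) shift [-33.    0.5  -0.2] turn 0.005 dist 33.0
(532, 63.5, 45, 98.6) shift [-38.1 319.7 134.3] turn -1.585 dist 349.0
```

Call:
step_arm --plan '[1,-3,0,0,0,1,-10,0,0,0,1,-25,0,0,0,1,-45,0,0,0,1,-60,0,0,0,1,-60,0,0,0,1,-60,0,0,0]'

```text
clock: 4.23
eef_pos: [442.2, -271.6, 66.9]
ee_rot: [-0.788, 1.569, -0.652]
ft_force: [-0.3, 0.2, -2.8]
gripper_width: 26.3
```

```bash
python3 - <<'E'
from h import *
go((532,63.5,67,98.6))
im=snapshot("side")[:,:,::-1].copy()
cv2.imwrite("pics/s2.png",cv2.resize(im[230:340,210:340],None,fx=5,fy=5,interpolation=2))
E
```

```text
t 4.23 tcp [ 442.2 -271.6   66.9] psi 7.79 downerr [ 0.002 -0.001] F [-0.3  0.2 -2.8] w 26.3 q [-0.67  0.38 -0.37  0.82  0.    0.76]
(532, 63.5, 67, 98.6) shift [ -0.4 319.8 134.4] turn -1.585 dist 347.0
```

View pics/s2.png

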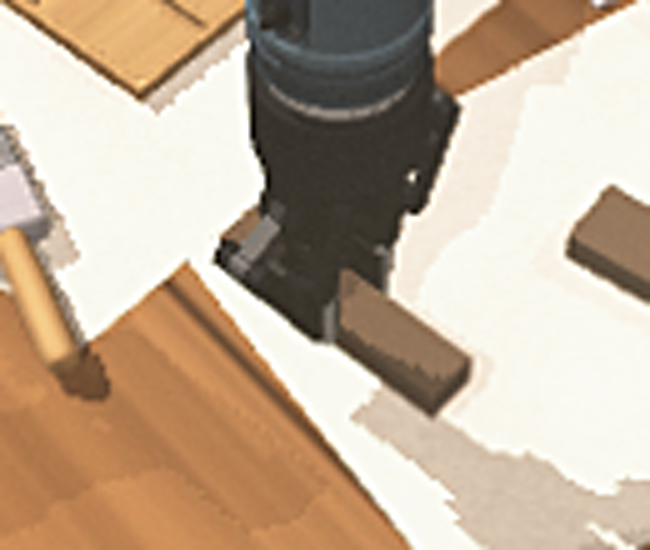

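```bash
python3 - <<'E'
from h import *
c=cast("side",[[304,302.3],[297,308.8],[254.5,278.5],[261.6,271.5]],80); print(c.round(1)); n=(c[0]+c[1])/2;f=(c[2]+c[3])/2;print((n+f)/2,np.linalg.norm(n-f),np.degrees(np.arctan2(*(n-f)[1::-1])))
E
```

```text
[[ 463.  -337.    80. ]
 [ 440.2 -339.6   80. ]
 [ 419.7 -216.3   80. ]
 [ 444.6 -211.    80. ]]
[ 441.87560406 -275.97434635   80.        ] 126.16140810527139 -81.13740118784216
```

Call:
step_arm --plan '[1,0,32,14,-0.125,1,0,64,28,-0.25,1,0,96,42,-0.375,1,0,128,56,-0.5,1,0,160,70,-0.625,1,0,192,82,-0.75,1,0,224,94,-0.875,1,0,256,108,-1.0,1,0,288,122,-1.125,1,0,300,126,-1.25]'

```text
clock: 5.12
eef_pos: [525.5, 47.4, 64.8]
ee_rot: [0.756, 1.568, 2.152]
ft_force: [0.3, -0.2, -2.3]
gripper_width: 26.1
```

```bash
python3 - <<'E'
from h import *
go((532,63.5,67,98.6))
E
```

```text
t 5.12 tcp [525.5  47.4  64.8] psi 79.99 downerr [-0.001  0.002] F [ 0.3 -0.2 -2.3] w 26.1 q [-0.03  0.4  -0.34  0.83  0.    0.14]
(532, 63.5, 67, 98.6) shift [-2.1 -3.6 17. ] turn -0.325 dist 17.0
```

Call:
step_arm --plan '[1,0,-2,10,-0.12,1,0,-2,21,-0.24,1,0,-2,21,-0.335,1,0,-2,21,-0.335,1,0,-2,21,-0.335]'

```text
clock: 5.53
eef_pos: [530.3, 63.6, 65.0]
ee_rot: [1.46, 1.568, -3.105]
ft_force: [0.7, 0.1, -2.4]
gripper_width: 26.5
```

```bash
python3 - <<'E'
from h import *
go((532,63.5,67,98.6))
im=snapshot("top")[:,:,::-1].copy(); s=snapshot("side")[:,:,::-1].copy()
cv2.imwrite("pics/t3f.png",im);cv2.imwrite("pics/s3f.png",s)
a=cv2.resize(im[180:270,195:295],(440,396),interpolation=2);b=cv2.resize(s[165:275,175:275],(360,396),interpolation=2)
cv2.imwrite("pics/c3.png",np.hstack([a,b]))
E
```

```text
t 5.53 tcp [530.3  63.6  65. ] psi 98.47 downerr [-0.003 -0.   ] F [ 0.7  0.1 -2.4] w 26.5 q [ 0.    0.41 -0.32  0.84 -0.   -0.15]
(532, 63.5, 67, 98.6) shift [-2.1 -1.6 -0.3] turn -0.002 dist 3.0
```

View pics/c3.png

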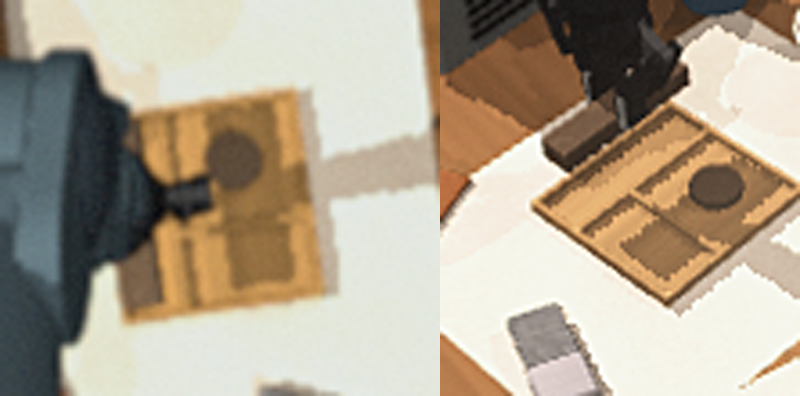

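The bar is held level above the long bay. Its -x end shows in the side crop at about (560,145) and its +x end at about (685,80). I'll locate both ends from a brightness profile along the bar's line.

```bash
python3 - <<'E'
from h import *
a=np.radians(8.5); u=np.array([np.cos(a),np.sin(a),0]); 
for n in("side","top"):
    im=cv2.imread(f"pics/{n[0]}3f.png"); im=cv2.cvtColor(im,cv2.COLOR_BGR2GRAY)
    s=np.r_[np.arange(-85,-44,3),np.arange(40,86,3)]
    for off in(-6,6):
        v=np.array([-u[1],u[0],0]); P=np.array([530.5,63.6,77])+np.outer(s,u)+off*v
        q=proj(n,P).astype(np.float32); g=cv2.remap(im,q[:,0],q[:,1],1)[:,0]
        print(n,off,[f"{i}:{x}" for i,x in zip(s,g)])
E
```

```text
side -6 ['-85:240', '-82:240', '-79:243', '-76:252', '-73:136', '-70:47', '-67:50', '-64:68', '-61:93', '-58:100', '-55:99', '-52:100', '-49:102', '-46:100', '40:30', '43:29', '46:30', '49:31', '52:35', '55:39', '58:71', '61:79', '64:109', '67:183', '70:227', '73:234', '76:230', '79:229', '82:230', '85:230']
side 6 ['-85:244', '-82:245', '-79:245', '-76:246', '-73:252', '-70:221', '-67:125', '-64:59', '-61:97', '-58:103', '-55:104', '-52:101', '-49:97', '-46:98', '40:33', '43:32', '46:32', '49:31', '52:33', '55:33', '58:44', '61:56', '64:61', '67:60', '70:33', '73:21', '76:54', '79:110', '82:164', '85:179']
top -6 ['-85:230', '-82:229', '-79:226', '-76:206', '-73:161', '-70:148', '-67:145', '-64:121', '-61:107', '-58:102', '-55:101', '-52:103', '-49:103', '-46:102', '40:54', '43:66', '46:82', '49:91', '52:86', '55:73', '58:62', '61:55', '64:56', '67:58', '70:60', '73:83', '76:138', '79:191', '82:220', '85:223']
top 6 ['-85:228', '-82:227', '-79:222', '-76:200', '-73:164', '-70:132', '-67:111', '-64:101', '-61:99', '-58:102', '-55:103', '-52:101', '-49:101', '-46:101', '40:32', '43:29', '46:28', '49:28', '52:29', '55:31', '58:27', '61:30', '64:32', '67:30', '70:33', '73:34', '76:32', '79:45', '82:82', '85:129']
```

```bash
python3 - <<'E'
from h import *
print(cast("side",[[200.8,222.5],[238.3,249.2]],10).round(1))
a=np.radians(8.6);Q=np.array([[np.cos(a),-np.sin(a)],[np.sin(a),np.cos(a)]])
print([ (Q@p+[539.4,15.5]).round(1) for p in((-76,73.5),(-76,-73.5))])
E
```

```text
[[452.7  69.9  10. ]
 [475.1 -72.9  10. ]]
[array([453.3,  76.8]), array([475.2, -68.5])]
```

Call:
step_arm --plan '[1,10,0,-2,0,1,25,0,-2,0,1,38,0,-2,0,1,42,0,-2,0,1,42,0,-2,0,1,42,0,-2,0]'

```text
clock: 6.13
eef_pos: [531.5, 61.3, 24.0]
ee_rot: [1.344, 1.57, 3.065]
ft_force: [0.1, 0.4, -2.1]
gripper_width: 26.1
```

```bash
python3 - <<'E'
from h import *
go((532,62.5,11,98.6))
im=snapshot("top")[:,:,::-1].copy(); s=snapshot("side")[:,:,::-1].copy()
cv2.imwrite("pics/t4f.png",im);cv2.imwrite("pics/s4f.png",s)
a=cv2.resize(s[175:255,190:290],(750,600),interpolation=2)
cv2.imwrite("pics/c4.png",a)
E
```

```text
t 6.13 tcp [531.5  61.3  24. ] psi 98.56 downerr [-0.001  0.   ] F [ 0.1  0.4 -2.1] w 26.1 q [-0.    0.46 -0.37  0.74  0.   -0.15]
(532, 62.5, 11, 98.6) shift [13.  -0.7  1.1] turn -0.001 dist 13.0
```

View pics/c4.png

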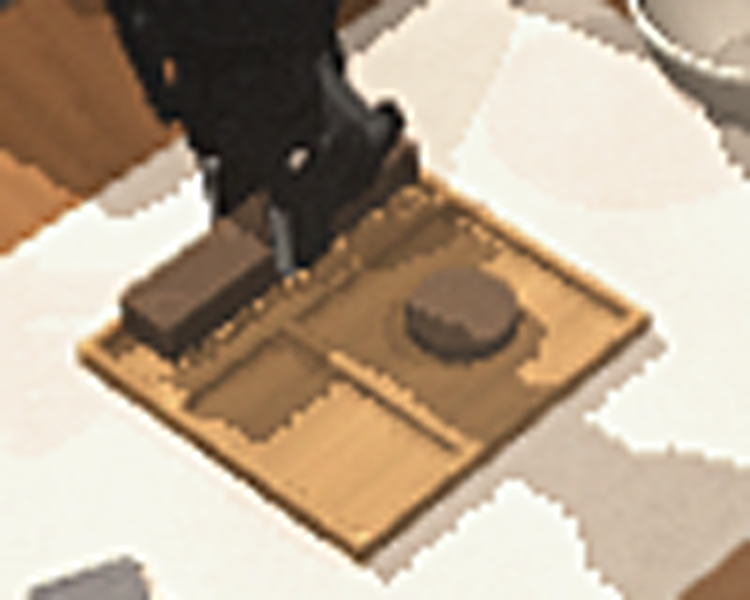

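```bash
python3 - <<'E'
from h import *
f=lambda L:np.array(L)/7.5+[189.6,174.6]
t=cast("side",f([[79,347],[360,551],[650,318]]),10)[:,:2]; print("tray",t.round(1),np.linalg.norm(t[0]-t[1]),np.linalg.norm(t[2]-t[1]))
c=(t[0]+t[2])/2; a=np.arctan2(*(t[2]-t[1])[::-1]); b=np.arctan2(*(t[0]-t[1])[::-1])-np.pi/2
print("centre",c,np.degrees([a,b])); m=(a+b)/2;u=np.array([np.cos(m),np.sin(m)]);v=np.array([-u[1],u[0]])
print("long_bay",c+48.5*v,"short_bay",c-45*u-22.5*v)
e=cast("side",f([[122,298],[167,335]]),37)[:,:2]; print("bar end top",e.round(1),"centre est",e.mean(0)+65*u)
E
```

```text
tray [[454.7  76.2]
 [476.  -68.6]
 [625.  -47.4]] 146.40729299273238 150.48691198135856
centre [539.82591135  14.39278554] [8.09704916 8.35676404]
long_bay [532.88586566  62.39367892] short_bay [498.50860879 -14.31488781]
bar end top [[468.6  63.2]
 [470.7  37.4]] centre est [533.96053256  59.61930733]
```

Call:
step_arm --plan '[1,2,0.5,2,0,1,4,0.5,2,0,1,6,0.5,2,0,1,8,0.5,2,0,1,10,0.5,2,0,1,11,0.5,2,0,1,12,0.5,2,0,1,12,0.5,2,0]'

```text
clock: 6.9
eef_pos: [530.9, 63.5, 12.0]
ee_rot: [1.226, 1.57, 2.947]
ft_force: [-0.7, 0.7, -2.1]
gripper_width: 26.6
```

Call:
step_arm --plan '[1,0.5,0,0,0,1,1,0,0,0,1,1,0,0,0,1,1,0,0,0]'

```text
clock: 7.23
eef_pos: [531.1, 63.5, 11.3]
ee_rot: [-0.943, 1.571, 0.778]
ft_force: [0.6, -0.4, -1.1]
gripper_width: 26.3
```

Call:
step_arm --plan '[1,0.5,0,0,0,1,0.8,0,0,0,1,0.8,0,0,0]'

```text
clock: 7.48
eef_pos: [531.2, 63.5, 11.1]
ee_rot: [-1.566, 1.57, 0.155]
ft_force: [-2.1, 0.2, 5.3]
gripper_width: 26.3
```

Call:
step_arm --plan '[0.3,0,0,0,0,0.2,0,0,0,0,0.1,0,0,0,0,0,0,0,0,0,0,0,0,0,0,0,-10,0,0,0,0,-40,0,0,0,-0.2,-80,0,0,0,-0.2,-80,0,0,0,-0.2,-80,0,0,0]'

```text
clock: 8.32
eef_pos: [534.0, 63.5, 93.9]
ee_rot: [-1.708, 1.564, 0.013]
ft_force: [0.4, -0.2, 0.1]
gripper_width: 51.3
```

```bash
python3 - <<'E'
from h import *
go((603.5,-315,91,13),(603.5,-315,40,13),(603.5,-315,7,13))
E
```

```text
t 8.32 tcp [534.   63.5  93.9] psi 98.61 downerr [0.007 0.   ] F [ 0.4 -0.2  0.1] w 51.3 q [ 0.    0.38 -0.29  0.9   0.   -0.15]
(603.5, -315, 91, 13) shift [   3.3  -12.  -384.6] turn 1.494 dist 385.0
(603.5, -315, 40, 13) shift [  54.3  -11.7 -384.6] turn 1.494 dist 389.0
(603.5, -315, 7, 13) shift [  87.3  -11.5 -384.5] turn 1.494 dist 395.0
```

Call:
step_arm --plan '[-0.3,0,-1,-38,0.12,-0.3,0,-3,-77,0.24,-0.3,0,-5,-115,0.37,-0.3,0,-6,-154,0.49,-0.3,0,-7,-192,0.61,-0.3,0,-9,-231,0.74,-0.3,0,-11,-270,0.86,-0.3,0,-12,-308,0.98,-0.3,0,-14,-350,1.1,-0.3,0,-15,-385,1.22]'

```text
clock: 9.15
eef_pos: [602.8, -317.2, 89.1]
ee_rot: [2.175, 1.569, 2.669]
ft_force: [-0.2, -0.4, -0.4]
gripper_width: 55.6
```

Call:
step_arm --plan '[-0.3,0,0,0,0.12,-0.3,0,0,0,0.24,-0.3,20,0,0,0.274,-0.3,40,0,0,0.274,-0.3,40,0,0,0.274,-0.3,40,0,0,0.274]'

```text
clock: 9.65
eef_pos: [601.4, -313.7, 48.1]
ee_rot: [2.324, 1.565, 2.552]
ft_force: [0.2, 0.3, -0.4]
gripper_width: 55.6
```

```bash
python3 - <<'E'
from h import *
go((603.5,-315,30,13),(603.5,-315,7,13))
im=snapshot("top")[:,:,::-1].copy(); s=snapshot("side")[:,:,::-1].copy()
cv2.imwrite("pics/t5f.png",im);cv2.imwrite("pics/s5f.png",s)
a=cv2.resize(s[175:255,190:290],(400,320),interpolation=2);b=cv2.resize(s[230:310,290:390],(400,320),interpolation=2)
cv2.imwrite("pics/c5.png",np.hstack([a,b]))
E
```

```text
t 9.65 tcp [ 601.4 -313.7   48.1] psi 13.01 downerr [-0.005  0.003] F [ 0.2  0.3 -0.4] w 55.6 q [-0.57  0.69  0.11  1.    0.    0.77]
(603.5, -315, 30, 13) shift [18.1 -1.8  1.8] turn 0.0 dist 18.0
(603.5, -315, 7, 13) shift [41.1 -1.9  1.9] turn 0.0 dist 41.0
```

View pics/c5.png

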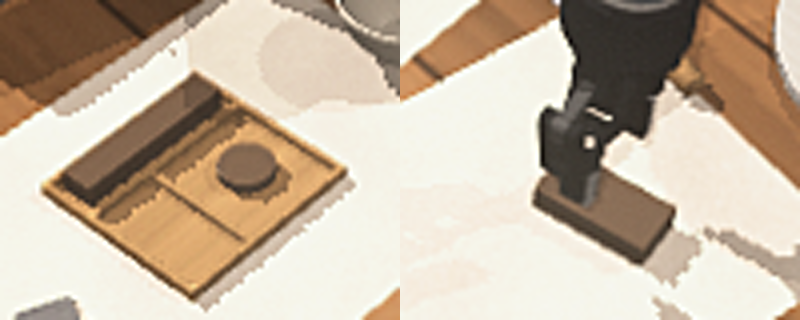

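The long bar lies flat in its bay (c5, left side), and the open fingers straddle the short bar.

Call:
step_arm --plan '[-0.5,0,0,0,0,-0.5,5,0,0,0,-0.5,15,0,0,0,-0.5,20,0,0,0,-0.5,20,0,0,0,-0.5,20,0,0,0]'

```text
clock: 10.25
eef_pos: [602.8, -314.4, 29.5]
ee_rot: [2.295, 1.569, 2.522]
ft_force: [-0.8, -0.3, 0.3]
gripper_width: 63.9
```

```bash
python3 - <<'E'
from h import *
go((603.5,-315,7,13))
f=lambda L:np.array(L)/4+[290-100-.4,229.6]
c=cast("side",f([[537,189],[638,244],[674,210]]),20); print(c.round(1),(c[0]+c[2])[:2]/2)
E
```

```text
t 10.25 tcp [ 602.8 -314.4   29.5] psi 13.01 downerr [-0.002  0.001] F [-0.8 -0.3  0.3] w 63.9 q [-0.57  0.7   0.09  0.96  0.    0.77]
(603.5, -315, 7, 13) shift [22.5 -0.7  0.6] turn 0.0 dist 23.0
[[ 578.2 -285.3   20. ]
 [ 596.2 -354.2   20. ]
 [ 630.9 -350.9   20. ]] [ 604.53993554 -318.10976559]
```

Call:
step_arm --plan '[-0.5,8,-2,1,0,-0.5,18,-2,1,0,-0.5,22.5,-2,1,0,-0.5,22.5,-2,1,0,-0.1,22.5,-2,1,0,0.3,22.5,-2,1,0,1,22.5,-2,1,0,1,22.5,-2,1,0,1,22.5,-2,1,0,1,22.5,-2,1,0]'

```text
clock: 11.08
eef_pos: [605.2, -316.8, 8.4]
ee_rot: [-0.673, 1.57, -0.446]
ft_force: [0.2, 0.7, 1.2]
gripper_width: 38.3
```

Call:
step_arm --plan '[1,-3,0,0,0,1,-10,0,0,0,1,-25,0,0,0,1,-45,0,0,0,1,-60,0,0,0,1,-60,0,0,0,1,-60,0,0,0]'

```text
clock: 11.67
eef_pos: [605.8, -317.3, 69.2]
ee_rot: [-0.773, 1.568, -0.546]
ft_force: [-0.3, -0.2, -1.5]
gripper_width: 38.5
```

```bash
python3 - <<'E'
from h import *
go((498.4,-14,67,8.4))
E
```

```text
t 11.67 tcp [ 605.8 -317.3   69.2] psi 13.01 downerr [ 0.002 -0.001] F [-0.3 -0.2 -1.5] w 38.5 q [-0.58  0.68  0.15  1.04  0.    0.77]
(498.4, -14, 67, 8.4) shift [  1.5 319.7 -36.4] turn 0.08 dist 322.0
```

Call:
step_arm --plan '[1,0,25,-3,0.01,1,0,62,-7,0.02,1,0,100,-11,0.03,1,0,140,-16,0.04,1,0,180,-20,0.05,1,0,220,-25,0.06,1,0,260,-30,0.07,1,0,300,-34,0.08,1,0,320,-36,0.08,1,0,320,-36,0.08]'

```text
clock: 12.5
eef_pos: [493.5, -8.8, 66.3]
ee_rot: [2.568, 1.565, 2.72]
ft_force: [0.8, -0.1, -1.1]
gripper_width: 38.1
```

Call:
step_arm --plan '[1,10,0,0,0,1,25,0,0,0,1,35,0,0,0,1,40,0,0,0,1,40,0,0,0,1,40,0,0,0]'

```text
clock: 13.0
eef_pos: [497.5, -13.6, 27.4]
ee_rot: [2.839, 1.57, 2.985]
ft_force: [0.4, -0.4, -0.7]
gripper_width: 38.2
```

```bash
python3 - <<'E'
from h import *
go((498.4,-14,12.4,8.4))
s=snapshot("side")[:,:,::-1].copy()
cv2.imwrite("pics/s6f.png",s)
cv2.imwrite("pics/c6.png",cv2.resize(s[175:255,190:290],(750,600),interpolation=2))
E
```

```text
t 13.0 tcp [497.5 -13.6  27.4] psi 8.36 downerr [-0.001  0.   ] F [ 0.4 -0.4 -0.7] w 38.2 q [-0.15  0.39 -0.47  0.71  0.    1.27]
(498.4, -14, 12.4, 8.4) shift [15.  -0.6  0.8] turn -0.001 dist 15.0
```

View pics/c6.png

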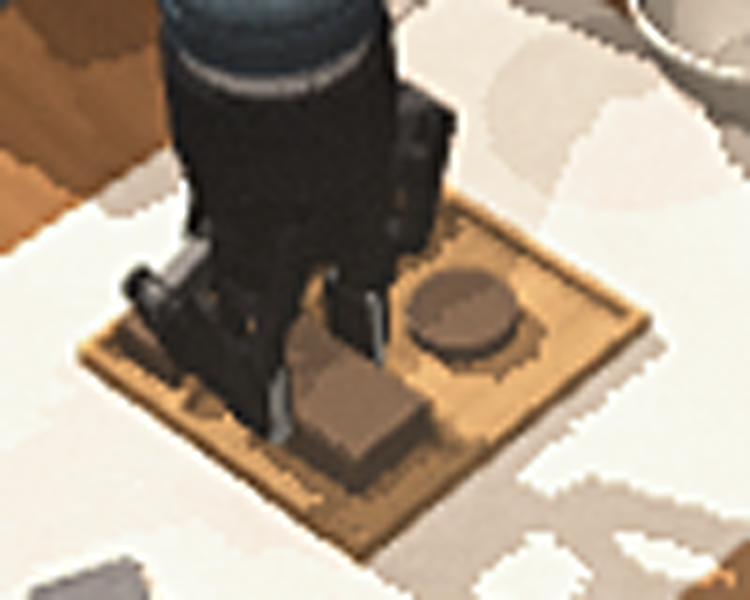

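```bash
python3 - <<'E'
from h import *
f=lambda L:np.array(L)/7.5+[189.6,174.6]
e=cast("side",f([[358,462],[431,402]]),39)[:,:2]; print(e.round(1),np.linalg.norm(e[1]-e[0]))
a=np.radians(98.4); print("centre",e.mean(0)+40*np.array([np.cos(a),np.sin(a)]))
print("disc",cast("side",f([[463,305]]),14))
E
```

```text
[[486.2 -56.8]
 [522.5 -50.7]] 36.84635856373193
centre [498.52548791 -14.15703302]
disc [[573.95364257  -0.92310372  14.        ]]
```

Call:
step_arm --plan '[1,3,0,0,0,1,6,0,0,0,1,9,0,0,0,1,11,0,0,0,1,13,0,0,0,1,14,0,0,0,1,14,0,0,0,1,14.5,0,0,0,1,15,0,0,0,1,15,0,0,0]'

```text
clock: 13.88
eef_pos: [497.9, -13.0, 13.0]
ee_rot: [0.234, 1.571, 0.381]
ft_force: [-0.5, 0.8, -0.9]
gripper_width: 38.2
```

Call:
step_arm --plan '[1,0.5,0,0,0,1,0.5,0,0,0,1,0.5,0,0,0]'

```text
clock: 14.13
eef_pos: [497.9, -13.0, 12.5]
ee_rot: [0.333, 1.571, 0.48]
ft_force: [1.4, 0.5, -1.8]
gripper_width: 38.2
```

Call:
step_arm --plan '[1,0.4,0,0,0,1,0.8,0,0,0,1,0.8,0,0,0]'

```text
clock: 14.38
eef_pos: [497.9, -13.0, 12.4]
ee_rot: [-0.144, 1.57, 0.003]
ft_force: [-1.4, 0.3, 5.5]
gripper_width: 38.4
```

Contact, so I release and rise.

Call:
step_arm --plan '[0.1,0,0,0,0,0,0,0,0,0,-0.1,0,0,0,0,-0.2,0,0,0,0,-0.2,0,0,0,0,-0.2,-10,0,0,0,-0.2,-40,0,0,0,-0.2,-80,0,0,0,-0.2,-115,0,0,0,-0.2,-115,0,0,0]'

```text
clock: 15.22
eef_pos: [502.7, -13.7, 134.4]
ee_rot: [-0.291, 1.558, -0.144]
ft_force: [1.3, 0.2, 0.7]
gripper_width: 51.5
```

Call:
step_arm --plan '[-0.2,-40,0,0,0,-0.2,-72,0,0,0,-0.2,-72,0,0,0,-0.2,-72,0,0,0]'

```text
clock: 15.55
eef_pos: [499.7, -13.3, 201.4]
ee_rot: [-0.284, 1.565, -0.137]
ft_force: [-0.0, 0.0, -0.5]
gripper_width: 51.4
```

```bash
python3 - <<'E'
from h import *
go((534.6,335.1,199,8.9),(534.6,335.1,122,8.9))
t=snapshot("top")[:,:,::-1].copy();s=snapshot("side")[:,:,::-1].copy(); cv2.imwrite("pics/s7f.png",s);cv2.imwrite("pics/t7f.png",t)
a=cv2.resize(s[175:255,190:290],(400,320),interpolation=2);b=cv2.resize(s[100:190,130:230],(400,360),interpolation=2)
o=np.zeros((360,800,3),np.uint8);o[:320,:400]=a;o[:,400:]=b
cv2.imwrite("pics/c7.png",o)
E
```

```text
t 15.55 tcp [499.7 -13.3 201.4] psi 8.42 downerr [ 0.006 -0.001] F [-0.   0.  -0.5] w 51.4 q [-0.15  0.23 -0.2   1.13  0.    1.27]
(534.6, 335.1, 199, 8.9) shift [  2.4 339.5  85.5] turn -0.008 dist 350.0
(534.6, 335.1, 122, 8.9) shift [ 79.4 339.6  85.1] turn -0.008 dist 359.0
```

View pics/c7.png

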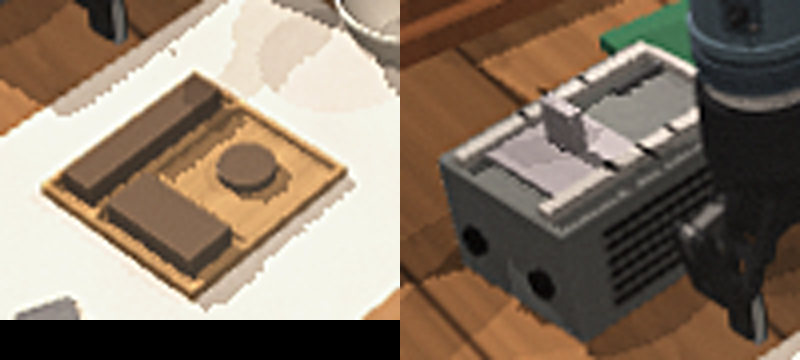

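Both bars lie flat in their bays. The handle's top edge is at about (171,128) in the side view.

```bash
python3 - <<'E'
from h import *
print(cast("side",np.array([[565,112],[543,100],[577,130],[555,94],[588,124]])/4.+[29.6,99.6],150).round(1))
# rail mark pixels in both views from predicted blower pose: darkest along each rail line
top=cv2.cvtColor(cv2.imread("pics/top0.png"),6); a=np.radians(8.9); u=np.array([np.cos(a),np.sin(a),0]);v=np.array([-u[1],u[0],0]);s=np.arange(-50,51,2.5)
sd=cv2.cvtColor(cv2.imread("pics/side0.png"),6)
for n,im in(("top",top),("side",sd)):
  for w in(-47,-42,42,47):
    q=proj(n,np.array([564.3,339.7,116])+np.outer(s,u)+w*v).astype(np.float32); print(n,w,cv2.remap(im,q[:,0],q[:,1],1)[:,0])
E
```

```text
[[535.  326.4 150. ]
 [530.4 350.6 150. ]
 [530.2 301.1 150. ]
 [541.1 351.4 150. ]
 [540.2 302.2 150. ]]
top -47 [218 216 215 215 218 219 211 185 138  91 105 147 190 214 217 215 215 215
 214 205 175 134 154 189 210 213 211 212 211 210 210 201 175 135 155 187
 206 209 210 209 211]
top -42 [196 196 195 197 201 201 193 169 132 106 108 132 168 197 201 198 198 201
 200 195 172 151 152 167 179 182 181 179 179 181 181 179 153 130 138 162
 181 180 179 182 184]
top 42 [128 126 124 123 129 137 134 127 124 122 123 125 133 140 141 140 136 128
 122 122 120 114 103  93  89  90  90  86  84  87  89  90  87  86  89  89
  88  86  86  86  87]
top 47 [181 181 178 174 173 177 180 171 147 122 151 168 171 170 168 169 172 174
 171 158 136 117 136 155 162 164 164 162 157 152 152 141 119 102 128 151
 157 151 146 144 149]
side -47 [233 232 233 235 235 238 238 213 148  72  35 111 198 237 234 232 230 232
 235 238 225 143 106 173 223 238 234 232 232 231 234 235 192  89  87 158
 224 232 230 230 230]
side -42 [217 215 218 223 225 219 206 186 153  80  54  98 173 213 224 222 222 219
 221 226 209 137  76 155 216 209 204 207 199 196 198 210 207 144  94 125
 193 226 214 208 212]
side 42 [108 100 111 103 111 124 110 107  99 100 115 120 115 108  94  95 101 115
 180 211 212 197 163 101  88  91 102 103  92 102 110 103  96  95 100 101
  93  98 103 100  97]
side 47 [180 192 196 174 174 173 178 156 106 109 130 171 194 179 140 111  99 134
 188 213 208 202 189 154 139 152 155 159 169 160 146 157 138 117 132 144
 155 156 152 167 162]
```

Call:
step_arm --plan '[-0.2,0,36,10,-0.001,-0.2,0,75,20,-0.002,-0.2,0,114,30,-0.003,-0.2,0,153,41,-0.005,-0.2,0,192,52,-0.007,-0.2,0,231,62,-0.008,-0.2,0,270,72,-0.008,-0.2,0,309,82,-0.008,-0.2,0,336,89,-0.008,-0.2,0,336,89,-0.008]'

```text
clock: 16.48
eef_pos: [535.2, 337.3, 195.9]
ee_rot: [2.739, 1.567, 2.9]
ft_force: [-1.3, -0.5, -0.2]
gripper_width: 51.2
```

Call:
step_arm --plan '[-0.2,5,0,0,0,-0.2,25,0,0,0,-0.2,35,0,0,0,-0.2,35,0,0,0,-0.2,35,0,0,0]'

```text
clock: 16.9
eef_pos: [535.5, 330.7, 162.3]
ee_rot: [-2.816, 1.567, -2.662]
ft_force: [0.2, -0.1, 0.6]
gripper_width: 51.3
```

```bash
python3 - <<'E'
from h import *
go((537,333,122,8.9))
t=snapshot("top")[:,:,::-1].copy();s=snapshot("side")[:,:,::-1].copy(); cv2.imwrite("pics/s8f.png",s);cv2.imwrite("pics/t8f.png",t)
cv2.imwrite("pics/c8.png",cv2.resize(s[90:190,130:230],(600,600),interpolation=2))
E
```

```text
t 16.9 tcp [535.5 330.7 162.3] psi 8.8 downerr [-0.003 -0.002] F [ 0.2 -0.1  0.6] w 51.3 q [ 0.45  0.52  0.12  1.18 -0.    1.87]
(537, 333, 122, 8.9) shift [40.3  2.1  2. ] turn -0.002 dist 40.0
```

View pics/c8.png

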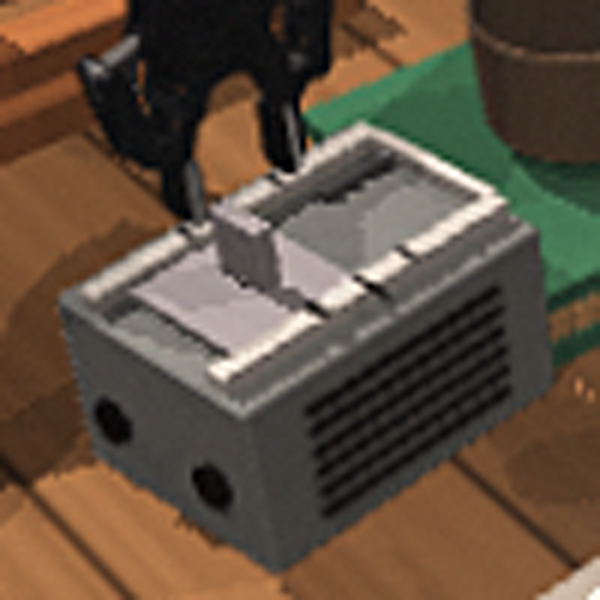

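```bash
python3 - <<'E'
from h import *
print(cast("side",np.array([[247,220],[215,210],[265,240],[230,200],[278,230]])/6+[129.6,89.6],150).round(1))
print(cast("side",np.array([[240,190]])/6+[129.6,89.6],167).round(1))
E
```

```text
[[538.3 332.4 150. ]
 [530.6 350.4 150. ]
 [536.4 312.  150. ]
 [540.6 352.9 150. ]
 [545.6 314.9 150. ]]
[[538.3 334.  167. ]]
```

Call:
step_arm --plan '[-0.2,8,1,2.5,0,-0.2,18,1,2.5,0,-0.2,28,1,2.5,0,-0.2,36,1,2.5,0,-0.2,40,1,2.5,0,-0.2,40,1,2.5,0,-0.2,40,1,2.5,0]'

```text
clock: 17.58
eef_pos: [538.6, 333.7, 123.2]
ee_rot: [-2.865, 1.57, -2.71]
ft_force: [-0.2, -0.1, 0.2]
gripper_width: 51.1
```

Call:
step_arm --plan '[0,0,0,0,0,0.2,0,0,0,0,0.4,0,0,0,0,0.5,0,0,0,0,0.6,0,0,0,0,1,0,0,0,0,1,0,0,0,0,1,0,0,0,0,1,0,0,0,0]'

```text
clock: 18.33
eef_pos: [538.5, 333.8, 124.1]
ee_rot: [2.851, 1.57, 3.007]
ft_force: [-3.0, -1.0, 5.1]
gripper_width: 10.7
```

```bash
python3 - <<'E'
from h import *
go((567.5,337.5,122,8.9))
E
```

```text
t 18.33 tcp [538.5 333.8 124.1] psi 8.92 downerr [-0.  0.] F [-3.  -1.   5.1] w 10.7 q [0.45 0.54 0.06 1.09 0.   1.87]
(567.5, 337.5, 122, 8.9) shift [ 2.1 -0.9 29.2] turn 0.0 dist 29.0
```

Call:
step_arm --plan '[1,0,0,3,0,1,0,0,7,0,1,0,0,12,0,1,0,0,17,0,1,0,0,22,0,1,0,0,26,0,1,0,0,29,0,1,0,0,30,0,1,0,0,30,0,1,0,0,30,0]'

```text
clock: 19.17
eef_pos: [566.9, 338.6, 124.1]
ee_rot: [2.84, 1.568, 2.996]
ft_force: [-7.9, -1.1, 7.9]
gripper_width: 11.1
```

```bash
python3 - <<'E'
from h import *
go((567.5,337.5,122,8.9))
t=snapshot("top")[:,:,::-1].copy();s=snapshot("side")[:,:,::-1].copy(); cv2.imwrite("pics/s9f.png",s);cv2.imwrite("pics/t9f.png",t)
o=np.zeros((400,800,3),np.uint8); o[:,:400]=cv2.resize(s[100:180,135:215],(400,400),interpolation=2); o[:,400:]=cv2.resize(s[170:270,190:290],(400,400),interpolation=2)
cv2.imwrite("pics/c9.png",o)
a=np.radians(8.9); u=np.array([np.cos(a),np.sin(a),0]);v=np.array([-u[1],u[0],0]);q=np.arange(-80,81,4.)
# plate profile, before (side0) and now: shutter plate leading/trailing edges on a line at z=112 on the -y part
for f in("side0","s9f"):
  im=cv2.cvtColor(cv2.imread(f"pics/{f}.png"),6)
  for w in(-32,-26):
    p=proj("side",np.array([567.5,340,112])+np.outer(q,u)+w*v).astype(np.float32); print(f,w,cv2.remap(im,p[:,0],p[:,1],1)[:,0])
E
```

```text
t 19.17 tcp [566.9 338.6 124.1] psi 8.94 downerr [-0.003  0.   ] F [-7.9 -1.1  7.9] w 11.1 q [0.44 0.6  0.16 1.13 0.   1.86]
(567.5, 337.5, 122, 8.9) shift [ 2.1 -1.2  0.4] turn 0.001 dist 2.0
side0 -32 [101 122 211 208 207 207 206 202 204 206 208 189 133 125 130 209 207 204
 200 204 204 172 146 144 145 147 146 150 140 126 149 153 152 142 143 146
 151 147 147 156 134]
side0 -26 [101 156 207 207 206 208 206 203 204 205 209 179 134 130 138 205 206 203
 200 201 203 176 140 140 141 143 142 143 144 143 145 144 142 141 140 138
 139 139 137 138 130]
s9f -32 [147 148  87  22  11  18  18   6  78 165 177 177 177 170 149 165 111 101
  96 100 102  99 104 111 112 136 194 209 197 139 147 153 151 139 142 146
 150 145 148 155 132]
s9f -26 [149 153  88  25  17  19  17   7  75 183 179 175 177 177 177 182 126  96
  99  99 100 101 100  99  96 140 183 191 187 153 142 143 141 139 139 139
 140 139 137 137 128]
```

Call:
step_arm --plan '[1,0,0,0.5,0,1,0,0,0.5,0,1,0,0,0.5,0,1,0,0,0.5,0,1,0,0,0.5,0,1,0,0,0.5,0,1,0,0,0.5,0,1,0,0,0.5,0]'

```text
clock: 19.93
eef_pos: [567.1, 338.7, 124.1]
ee_rot: [2.908, 1.568, 3.064]
ft_force: [-8.2, -1.5, 6.8]
gripper_width: 11.1
```

```bash
python3 - <<'E'
from h import *
go((567.5,337.5,122,8.9))
s=snapshot("side")[:,:,::-1]; g=lambda x:cv2.cvtColor(np.ascontiguousarray(x),6)
A=g(cv2.imread("pics/s7f.png"))[190:255,195:290].astype(int);B=g(s)[190:255,195:290].astype(int); d=abs(A-B); print("tray diff",d.mean(),(d>40).sum())
a=np.radians(8.9); u=np.array([np.cos(a),np.sin(a),0]);v=np.array([-u[1],u[0],0]);q=np.arange(-80,81,2.)
for n,im in(("before",g(cv2.imread("pics/side0.png"))),("now",g(s))):
    p=proj("side",np.array([567.5,340,112])+np.outer(q,u)-26*v).astype(np.float32); x=cv2.remap(im,p[:,0],p[:,1],1)[:,0]; print(n,[f"{i:.0f}:{k}" for i,k in zip(q,x) if (-5<i<45)])
E
```

```text
t 19.93 tcp [567.1 338.7 124.1] psi 8.95 downerr [-0.003  0.   ] F [-8.2 -1.5  6.8] w 11.1 q [0.44 0.6  0.16 1.13 0.   1.86]
(567.5, 337.5, 122, 8.9) shift [ 2.1 -1.2  0.2] turn 0.001 dist 2.0
tray diff 10.947854251012146 983
before ['-4:201', '-2:202', '0:203', '2:196', '4:176', '6:151', '8:140', '10:140', '12:140', '14:141', '16:141', '18:141', '20:143', '22:143', '24:142', '26:143', '28:143', '30:143', '32:144', '34:143', '36:143', '38:144', '40:145', '42:145', '44:144']
now ['-4:100', '-2:99', '0:99', '2:100', '4:101', '6:101', '8:101', '10:101', '12:99', '14:95', '16:92', '18:87', '20:100', '22:143', '24:170', '26:188', '28:193', '30:194', '32:189', '34:177', '36:158', '38:145', '40:142', '42:142', '44:142']
```

The shutter edge has moved about 30 mm and the reaction is 8.2 N, so both agree on half travel. The tray region differs from the earlier picture, probably because of the arm's shadow, so I'll check the bars numerically.

```bash
python3 - <<'E'
from h import *
s=snapshot("side")[:,:,::-1]; 
for n,im in(("after placing",cv2.imread("pics/s7f.png")),("now",np.ascontiguousarray(s))):
    h=cv2.cvtColor(im,cv2.COLOR_BGR2HSV)
    m=((h[...,1]<120)&(h[...,1]>50)&(h[...,2]<150)).astype(np.uint8); m[:192]=0;m[252:]=0;m[:,:198]=0;m[:,280:]=0
    k,l,st,c=cv2.connectedComponentsWithStats(m,connectivity=4); print(n,[(st[i].tolist(),c[i].round(1).tolist()) for i in range(1,k) if st[i,4]>40])
E
```

```text
after placing [([205, 194, 43, 51, 938], [228.4, 220.1]), ([244, 211, 16, 13, 153], [251.3, 216.8])]
now [([206, 193, 40, 34, 493], [225.3, 209.6]), ([244, 211, 16, 13, 153], [251.3, 216.8]), ([216, 218, 32, 27, 455], [231.8, 230.9])]
```

```bash
python3 -c "
from h import *
print(finish_job()); go()"
```

```text
the job is handed in; nothing more can be done
None
the job is handed in; nothing more can be done
```

I set both bars down flat in their own compartments and let go of them. I then gripped the shutter handle, slid it to half travel and handed the job in while still holding it, at about 20 s of the 72 s. The station gave no verdict.

**Last checks:**
- **Shutter:** its edge had moved about 30 mm in the side view. The reaction along the slide was 8.2 N, against 8 N expected at half travel. The grip was steady at 11 mm opening.
- **Bars and disc:** the disc's mask was identical to the one taken just after placing. The bars' combined centre was within about 0.3 px.
- **Before release:** by my side-view estimates the short bar was within about 1 mm of its bay's middle. The long bar was about 3 mm off before I corrected it by about 2 mm.

**What disagreed or failed:**
- The plain brightness comparison of the tray region showed differences. I put these down to the arm's shadow, since the masks matched.
- My first estimate of the handle's position across the blower was about 6 mm off, and a second look fixed it.
- The final close-up could not be viewed because I had reached the 12-picture limit, so the last checks were made from pixel values only.

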